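# Start up the microscope bench

## Task

Start up the microscope bench by pressing its three switches gently with a fingertip, in this order: first the round key on the stage warmer, then the raised end of the rocker on the lamp supply, and last the long bar key on the camera control box. Each must be pressed fully down and stay down before the next is pressed. Leave the three units standing where they are, do not lift them, and disturb nothing else on the bench.

Things in the scene. Friction and masses are not known exactly. Their poses are not given: they have to be found in the camera images.
- warmer: stage warmer: white box 140 (x) x 110 (y) x 40 mm high with a bare aluminium heating plate (standing under 3 mm high) on the -x half of its top and a round black key on the +x half. Stands loose on the table, about 1.2 kg. Origin: centre of its underside, z up.
- warm_key (a joint): travel of the warmer's round key: 0 = out (off), 0.008 m = fully in (on); slides straight down against about 2.5 N of friction, then meets a stop; the key's cap is springy and gives about 0.4 mm per newton (6 mm at most) besides this travel, and comes back when let go; the travel itself stays where it is left
- warm_key_top (a point): centre of the top of the warmer's round key (30 mm across); moves with the key. At 42 mm along the warmer's x from its origin, 56 mm above the table when out, 48 mm when in (the key then still stands 8 mm out of the box)
- lamp: lamp supply: the tallest white box, 130 (x) x 110 (y) x 70 mm high, vent slots along its sides, a wide black rocker key in the middle of its top. Stands loose, about 1.5 kg. Origin: centre of its underside, z up.
- lamp_key (a joint): angle of the lamp's rocker: 0 = off (its +x end stands up, 8.5 degrees tilt), 0.30 rad = on (+x end fully down, tilted 8.5 degrees the other way); turns against about 0.045 N m of friction to a stop; the key is springy and its end gives about 0.4 mm per newton (4 mm at most) besides this angle, and comes back when let go; the travel itself stays where it is left
- lamp_key_end (a point): point on the upper face of the rocker to push down, 27 mm from its pivot at the raised (+x) end; moves with the rocker. The rocker is 64 mm (along the lamp's x) x 30 mm x 8 mm thick and pivots about the lamp's y axis, at the middle of the box, 86 mm above the table; this point is 94 mm above the table when off and 86 mm when on
- camera: camera control box: the smallest and flattest white box, 110 (x) x 90 (y) x 32 mm high, with a long narrow black bar key across the +x half of its top and a small fixed dial (26 mm across, 8 mm tall) on the -x half. Stands loose, about 0.8 kg. Origin: centre of its underside, z up.
- camera_key (a joint): travel of the camera box's bar key: 0 = out (off), 0.008 m = fully in (on); slides straight down against about 2.5 N of friction, then meets a stop; the key's cap is springy and gives about 0.4 mm per newton (6 mm at most) besides this travel, and comes back when let go; the travel itself stays where it is left
- camera_key_top (a point): centre of the top of the bar key (18 mm along the box's x, 64 mm along its y); moves with the key. At 25 mm along the box's x from its origin, 48 mm above the table when out, 40 mm when in (still 8 mm out of the box)
- amber_bottle: bystander, loose, not to be disturbed: brown glass bottle, 54 mm across, 110 mm tall; origin: centre of its underside
- beaker: bystander, loose, not to be disturbed: open glass beaker, 60 mm across, 70 mm tall; origin: centre of its underside
- jar: bystander, loose, not to be disturbed: lidded clear specimen jar, 56 mm across, 60 mm tall; origin: centre of its underside
- timer: bystander, loose, not to be disturbed: flat grey disc-shaped bench timer, 60 mm across, 22 mm tall; origin: centre of its underside
- dishes: bystander, loose, not to be disturbed: stack of two closed clear culture dishes, 92 mm across, 32 mm tall; origin: centre of its underside
- slide_box: bystander, loose, not to be disturbed: yellow slide box 90 x 90 x 50 mm with slides standing 11 mm out of it; origin: centre of its underside
- tube_rack: bystander, loose, not to be disturbed: blue tube rack 100 x 60 x 40 mm with eight tube caps standing 18 mm out of it; origin: centre of its underside

How it is judged (in metres and radians):
On the way, in this order (a step that is already met when the one before it is completed fails the run):
1. the warmer's round key is in (value of joint warm_key above 0.0055 m), for 0.2 s.
2. the lamp's rocker is over (value of joint lamp_key above 0.21 rad), for 0.2 s.
3. the camera's bar key is in (value of joint camera_key above 0.0055 m), for 0.2 s.
At the end, for the whole second after the job is handed in: The round key and the bar key are at least 5.5 mm in (of 8 mm), the rocker at least 0.21 rad over (of 0.30), and the three units stand at rest on the table, each within 25 mm of where it began (value of joint each of warm_key, camera_key above 0.0055 m and value of joint lamp_key above 0.21 rad and linear speed of each of warmer, lamp, camera below 0.02 m/s and height (world z) of each of warmer, lamp, camera below 0.004 m and distance of each of warmer, lamp, camera from where it was at the start of the episode below 0.025 m); the robot touches nothing.
It fails at once if the lamp's rocker is pushed before the warmer is on (value of joint lamp_key above 0.12 rad and value of joint warm_key below 0.0045 m).
It fails at once if the camera key is pressed before the warmer and the lamp are on (value of joint camera_key above 0.0035 m and (value of joint warm_key below 0.0045 m or value of joint lamp_key below 0.17 rad)).
It fails at once if a unit is pressed harder than 20 N (contact force between any of the fingers, the arm and warmer above 20 N or contact force between any of the fingers, the arm and lamp above 20 N or contact force between any of the fingers, the arm and camera above 20 N).
It fails at once if a unit is lifted (12 mm), tipped (0.15 rad) or shoved (25 mm) (height (world z) of any of warmer, lamp, camera above 0.012 m or angle between any of warmer, lamp, camera's own z axis and vertical above 0.15 rad or distance of any of warmer, lamp, camera from where it was at the start of the episode above 0.025 m).
It fails at once if a bystander is moved more than 15 mm or tipped (distance of any of amber_bottle, beaker, jar, timer, dishes, slide_box, tube_rack from where it was at the start of the episode above 0.015 m or angle between any of amber_bottle, beaker, jar, timer, dishes, slide_box, tube_rack's own z axis and vertical above 0.2 rad).
It also fails if it takes over 58 s, if anything falls off the work surface, if the arm or the gripper's body presses on something with over 40 N, if the wrist force passes 120 N, or if a joint passes its speed limit or range.

## Robot

A 6-joint arm with a two-finger parallel gripper is mounted at the origin on the work surface. World frame = base frame: x ahead of the robot, y to its left, z up, the work surface at z = 0. Lengths are in mm, angles in rad, forces in N, time in s.
With the tool pointing down it reaches from about 350 to 775 mm from the base axis. Payload 7.3 kg.
Tool frame: the origin (TCP) lies midway between the tips of the shut fingers; the grasp point (between the pads) lies 19 mm behind it; z points along the fingers, y is the line along which they close (so a half turn about z gives the same grasp; the last joint's range is limited). The gripper opens to 92 mm and grips with 3 to 60 N. Pads are 19 mm wide; open, the fingers measure 130 mm over their backs; the gripper's body (75 mm by 190 mm) begins 47 mm behind the grasp point.
Start: joints at [-1.442, 0.342, 1.524, -0, 1.275, -0.146], TCP at [142.483, -505.315, 226.741] pointing down, gripper open.
Joint ranges: [-2.53, 2.53], [-0.77, 2.02], [0.04, 2.7], [-1, 4.14], [0.28, 2.66], [-3.11, 3.11]. Speed limits (rad/s): [2.57, 2.57, 3.14, 3.14, 3.14, 3.14].

## Interface

Orientations are given as [roll, pitch, yaw] about the fixed x, y, z axes, in that order (R = Rz(yaw) Ry(pitch) Rx(roll)).
In Python, from plant import bot gives the robot as it stands. The module is installed in compiled form; this text tells all that it offers.
- The arm moves only by the shell command python3 -m crank 'ROWS' [OPENING]. ROWS is JSON, a list of rows, each a list of 6 numbers: the shift along the tool's x, y, z in m, then the turn, a rotation vector about the tool's x, y, z in rad. In form: [[dx, dy, dz, wx, wy, wz], ...]. A call has 1 to 5 rows; each row shifts and turns the commanded pose from where the row before left it, along the tool's axes as they then stand; what a row does not reach is not made up. A row lasts 1/8 s, in which the tool goes at most 62.5 mm and 10.7 degrees, less where a joint would pass 70% of its speed; a pose out of reach is approached as far as the arm can. A call is refused whole if a number of a shift passes 0.0625 or a number of a turn 0.188, either way. A call with a gripper value outside its range is refused whole. OPENING is the opening in per cent of the stroke, from 0 (shut) to 100 (fully open), set as the call begins (- or left out, the last holds). The fingers move at their own pace and stop on an object; the grip force is fixed at half the most. Time passes only in rows, so rows that do not move let the fingers close. It gives the time, the measured TCP pose, the force, the opening and the grip force at its end, in the units of the state.
- bot.get_obs(): the state, without advancing time (a new reading comes with each control period).
- bot.capture(name): name is "side" or "top" or "wrist"; returns a dict with "color" (480x640x3 uint8, blue, green, red), "fov_y" (degrees; the focal length in pixels is half the picture's height over the tangent of half this angle, whatever the lens; pixels are square), "cx", "cy" (the principal point, pixels), "extrinsics" (4x4, takes a point from world to camera coordinates); the wrist camera has in their place "tool_from_camera" (4x4, takes a point from camera to tool coordinates, whose origin is the TCP and whose axes are the flange's). Camera axes: x right, y up, looking along -z (the intrinsics and any distortion apply to the point x, -y, -z); pixel columns grow to the right and rows downward; lengths in mm; the calibration is good to about 2 mm. A picture is of the moment at which its call begins: read the wrist's pose just before it. There is no depth.
- bot.close_job(): hands the job in; it is judged then, once.
The state is a dict: "time": time; "joint_positions": joint angles; "dq": joint speeds; "tau": joint torques, N m; "tool_pos": TCP position; "tcp_rot": TCP orientation; "contact_force": force on the tool from outside, world axes, zero at the start; "moment": the same for the moment, N m; "grip_width": finger opening in mm; "finger_force": force on a finger pad.
Only numpy, scipy, OpenCV 4.12 (cv2) and the standard library are available. Lean on these libraries where they do the work, as an engineer would, in place of code of your own. Each camera call takes 0.05 s, during which the arm holds its last target. There are 200 camera calls.

## Working session

There is one attempt and no reset: what is moved stays moved. The work goes in short steps, Python scripts to look and compute and a shell command to move; the robot and the scene stay as the last step left them, time stands still between calls to the robot, and variables do not carry over. Pictures are saved under pics/ and viewed, at most 11 in all, crops included, and the job is handed in when it is done.

```bash
mkdir -p pics; python3 - <<'E'
from plant import bot
import cv2,numpy as np
o=bot.get_obs()
print({k:np.round(v,3) for k,v in o.items()})
for n in("top","side"):
    c=bot.capture(n); cv2.imwrite(f"pics/{n}0.png",c["color"])
    print(n,c["fov_y"],c["cx"],c["cy"],np.round(c["extrinsics"],3).tolist(),[k for k in c])
E
```

```text
{'time': np.float64(0.0), 'joint_positions': array([-1.442,  0.343,  1.525, -0.   ,  1.275, -0.146]), 'dq': array([-0.   ,  0.003, -0.001,  0.001, -0.   , -0.001]), 'tau': array([ 2.0000e-03, -4.3124e+01, -2.4422e+01,  7.2000e-02,  5.6000e-02,
       -0.0000e+00]), 'tool_pos': array([ 142.436, -504.897,  226.054]), 'tcp_rot': array([-3.14 , -0.   ,  0.275]), 'contact_force': array([ 0.509, -0.021,  0.337]), 'moment': array([ 0.006, -0.035, -0.061]), 'finger_force': np.float64(0.0), 'grip_width': np.float64(92.042)}
top 56.296675270597355 320.5074543596286 242.3829414243755 [[-0.011, -1.0, -0.004, 20.666], [0.985, -0.011, 0.171, -583.73], [-0.171, -0.002, 0.985, -1167.315], [0.0, 0.0, 0.0, 1.0]] ['color', 'fov_y', 'cx', 'cy', 'extrinsics']
side 45.41927567598087 319.3936664622402 232.4636753190519 [[-0.985, -0.172, -0.017, 593.249], [0.099, -0.644, 0.759, -138.603], [-0.141, 0.746, 0.651, -1524.307], [0.0, 0.0, 0.0, 1.0]] ['color', 'fov_y', 'cx', 'cy', 'extrinsics']
```

View pics/top0.png

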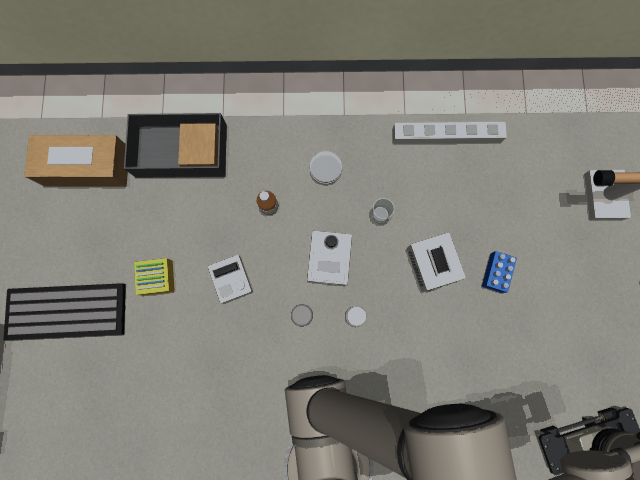

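View pics/side0.png

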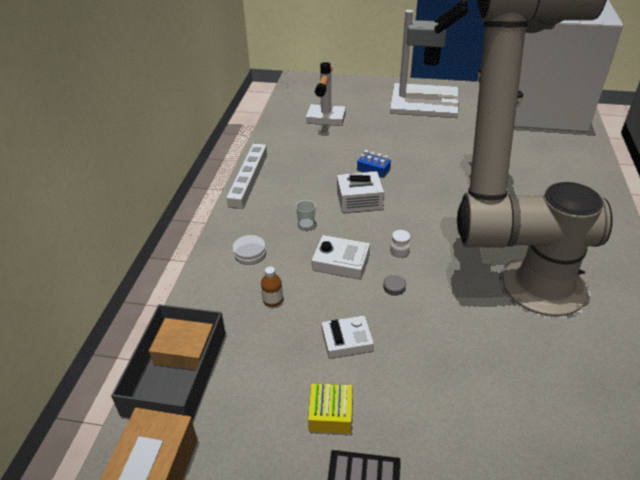

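The top view shows the warmer key at (331,241), the lamp rocker at about (439,261) and the camera bar at (227,268). The side view agrees. Next I need enlarged crops to see which end of the rocker is up.

```bash
cat > h.py <<'E'
from plant import bot
import numpy as np,cv2
def ray(px,c):
    f=240/np.tan(np.radians(c["fov_y"]/2)); E=c["extrinsics"]
    d=np.array([(px[0]-c["cx"])/f,-(px[1]-c["cy"])/f,-1])
    return -E[:3,:3].T@E[:3,3],E[:3,:3].T@d
def onz(px,z,c):
    o,d=ray(px,c); return o+d*(z-o[2])/d[2]
E
python3 - <<'E'
from h import *
t=bot.capture("top");s=bot.capture("side")
T=t["color"];S=s["color"]
def z(I,x,y,w,h,k): return cv2.resize(I[y:y+h,x:x+w],None,fx=k,fy=k,interpolation=cv2.INTER_CUBIC)
a=z(T,200,220,280,85,2.85)[:240,:798]
b=np.hstack([z(S,325,160,70,55,5.7)[:313,:399],z(S,305,225,70,55,5.7)[:313,:399]])
cv2.imwrite("pics/crop.png",np.vstack([a,b]))
def mid(c,I,x,y,w,h,thr=60):
    m=(I[y:y+h,x:x+w].max(2)<thr).astype(np.uint8)
    n,l,st,ce=cv2.connectedComponentsWithStats(m); i=1+st[1:,4].argmax()
    p=np.argwhere(l==i)[:,::-1]+[x,y]; r=cv2.minAreaRect(p.astype(np.float32)); return r,ce[i]+[x,y],st[i,4]
for n,c,bb,zz in[("warm",t,(315,232,30,20),56),("lamp",t,(420,243,35,38),88),("cam",t,(210,258,35,22),48),("warm",s,(315,238,22,17),56),("lamp",s,(343,172,32,16),88),("cam",s,(328,318,18,28),48)]:
    r,ce,a=mid(c,c["color"],*bb); print(n,r,ce,a,onz(r[0],zz,c).round(1))
E
```

```text
warm ((331.0000305175781, 241.50003051757812), (10.60660171508789, 10.60660171508789), 45.0) [330.87755102 241.24489796] 98 [585.  -14.2  56. ]
lamp ((439.3387451171875, 259.1561584472656), (24.69277000427246, 11.192049026489258), 72.47443389892578) [439.4962963  259.53333333] 270 [ 529.4 -295.5   88. ]
cam ((225.47946166992188, 269.4451904296875), (7.0224690437316895, 24.227516174316406), 69.44395446777344) [225.52631579 269.46783626] 171 [513.3 270.9  48. ]
warm ((326.0, 246.5), (9.0, 10.0), 90.0) [326.         246.67045455] 88 [5.829e+02 1.000e-01 5.600e+01]
lamp ((359.0, 178.5), (5.0, 20.0), 90.0) [359.77876106 178.37168142] 113 [ 527.7 -287.1   88. ]
cam ((336.4440002441406, 331.9149475097656), (24.284706115722656, 7.472216606140137), 75.0685806274414) [336.48022599 332.00564972] 177 [511.  284.5  48. ]
```

View pics/crop.png

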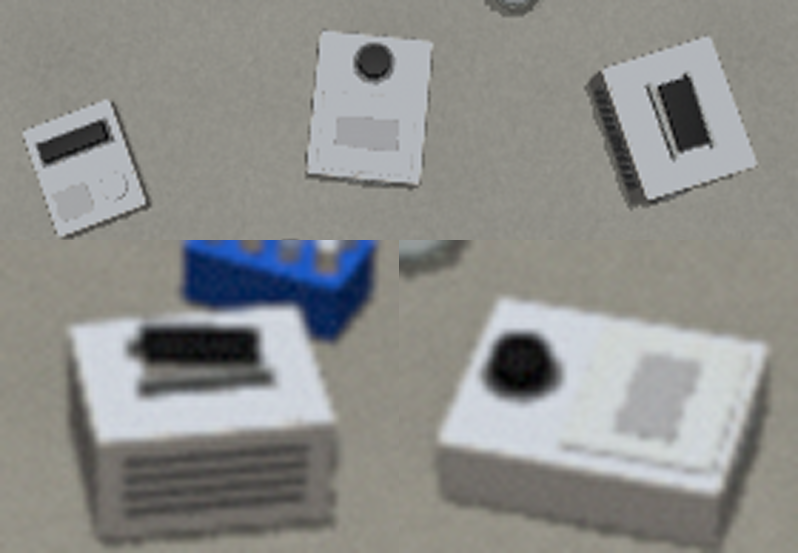

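The crops show the long axes of the units clearly, but not which end of the rocker is up. The top and side estimates also differ by about 12 mm in y, so I'll go closer with the wrist camera, passing over the lamp first.

```bash
python3 -m crank '[[0.03,-0.007,-0.02,0,0,0],[0.045,-0.01,-0.015,0,0,0],[0.045,-0.01,-0.015,0,0,0],[0.045,-0.01,-0.01,0,0,0],[0.045,-0.01,-0.01,0,0,0]]' 0 && python3 -m crank '[[0.045,-0.01,0,0,0,0],[0.045,-0.01,0,0,0,0],[0.04,-0.01,0,0,0,0],[0.02,-0.005,0,0,0,0],[0,0,0,0,0,0]]'
python3 - <<'E'
from h import *
o=bot.get_obs();c=bot.capture("wrist");cv2.imwrite("pics/w1.png",c["color"])
print(o["time"],o["tool_pos"],o["tcp_rot"],c["fov_y"],c["cx"],c["cy"],c["tool_from_camera"].round(3).tolist())
E
```

```text
time: 0.82
tool_pos: [333.0, -402.2, 297.1]
tcp_rot: [3.141, 0.0, 0.275]
contact_force: [0.1, -0.6, -0.4]
grip_width: 46.3
finger_force: 0.0
time: 1.45
tool_pos: [467.2, -328.2, 296.3]
tcp_rot: [-3.141, 0.001, 0.277]
contact_force: [0.3, 0.4, -0.2]
grip_width: 0.9
finger_force: 0.0
1.45 [ 467.18690865 -328.2224683   296.33329899] [-3.14125525e+00  6.43929557e-04  2.76674891e-01] 66.61380963499116 321.8439809537375 245.15151844092497 [[-0.001, 0.96, 0.278, 74.654], [1.0, 0.001, -0.0, 1.331], [-0.0, 0.278, -0.96, -156.878], [0.0, 0.0, 0.0, 1.0]]
```

View pics/w1.png

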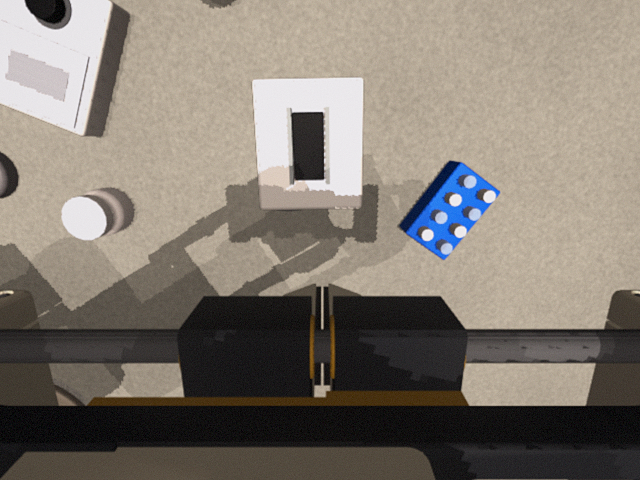

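```bash
cat >> h.py <<'E'
from scipy.spatial.transform import Rotation as Ro
def wray(px,c,o):
    f=240/np.tan(np.radians(c["fov_y"]/2))
    d=np.array([(px[0]-c["cx"])/f,-(px[1]-c["cy"])/f,-1]); M=c["tool_from_camera"]
    R=Ro.from_euler("xyz",o["tcp_rot"]).as_matrix()
    return o["tool_pos"]+R@M[:3,3], R@M[:3,:3]@d
def wz(px,z,c,o):
    p,d=wray(px,c,o); return (p+d*(z-p[2])/d[2]).round(1)
E
python3 - <<'E'
from h import *
o=bot.get_obs();c=bot.capture("wrist");I=c["color"]
cv2.imwrite("pics/w2.png",cv2.resize(I[70:220,240:380],None,fx=4,fy=4,interpolation=cv2.INTER_CUBIC))
print(wray((320,240),c,o)[0])
for p in [(252,79),(363,78)]: print(wz(p,70,c,o))
for p in [(309,147)]: print(wz(p,90,c,o))
print("warm key",wz((47,8),56,c,o))
for p in [(128,7),(84,133)]: print(wz(p,40,c,o))
E
```

```text
[ 538.7011726  -309.85463122  453.25896009]
[ 573.9 -230.    70. ]
[ 603.8 -332.8   70. ]
[ 528.2 -300.    90. ]
warm key [582.9 -25.4  56. ]
[607.4 -91.1  40. ]
[474.8 -60.6  40. ]
```

View pics/w2.png

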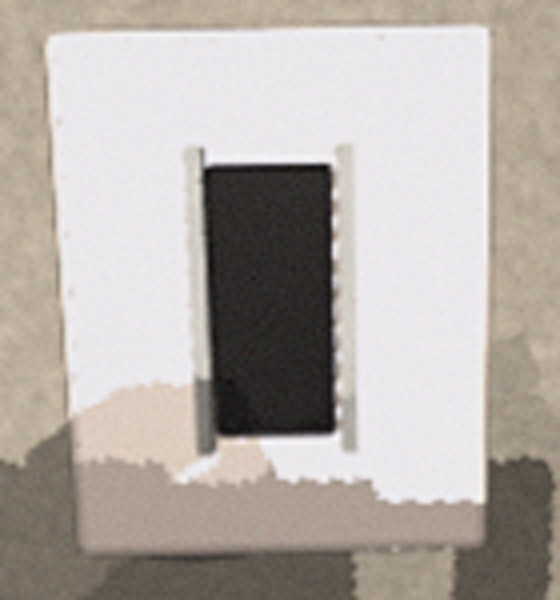

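Image up is tool +x, and the rocker lies along it at about (309,147). The two end widths are too close to tell which is raised. I'll move above the warmer with yaw near 0. From there the lamp is seen about 35° from the side, so the tilt should show.

```bash
python3 -m crank '[[0,0,0,0,0,0.138],[0,0,0,0,0,0.138],[0.012,-0.05,0,0,0,0],[0.012,-0.05,0,0,0,0],[0.012,-0.05,0,0,0,0]]' && python3 -m crank '[[0.014,-0.05,0,0,0,0],[0.014,-0.05,0,0,0,0],[0.014,-0.045,0,0,0,0],[0.014,-0.02,0,0,0,0],[0,0,0,0,0,0]]'
python3 - <<'E'
from h import *
o=bot.get_obs();c=bot.capture("wrist");cv2.imwrite("pics/w3.png",c["color"])
print(o["time"],o["tool_pos"],o["tcp_rot"])
E
```

```text
time: 2.17
tool_pos: [502.1, -178.8, 296.9]
tcp_rot: [3.141, -0.0, -0.004]
contact_force: [-0.0, 0.2, -0.1]
grip_width: 0.3
finger_force: 0.0
time: 2.8
tool_pos: [559.1, -13.9, 296.6]
tcp_rot: [3.141, 0.0, -0.0]
contact_force: [0.6, -0.6, -0.7]
grip_width: 0.5
finger_force: 0.0
2.8 [559.09216608 -13.89648864 296.62422488] [ 3.14125240e+00  1.57972384e-04 -4.55504890e-04]
```

View pics/w3.png

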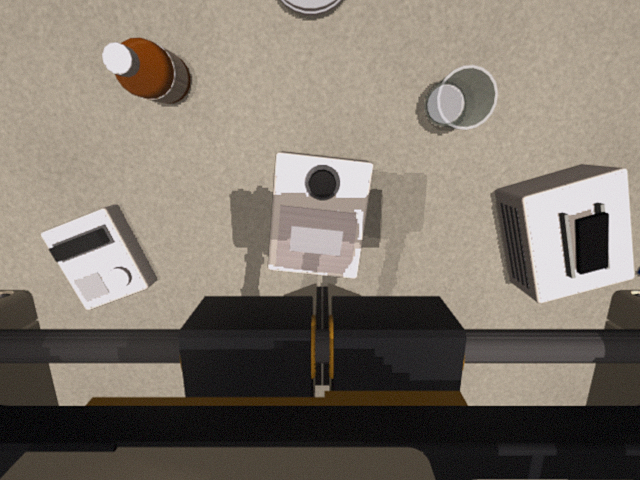

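Everything is in view: warmer key at (322,183), camera bar at (81,243), rocker at about (592,243). I'll measure these points and enlarge the rocker.

```bash
python3 - <<'E'
from h import *
o=bot.get_obs();c=bot.capture("wrist");I=c["color"]
cv2.imwrite("pics/w4.png",cv2.resize(I[155:310,490:640],None,fx=3.8,fy=3.8,interpolation=cv2.INTER_CUBIC))
print("warm",wz((322,183),56,c,o),wz((321,186),56,c,o))
for p in [(276,153),(373,161),(269,272),(357,278)]: print("warm corner",p,wz(p,40,c,o))
print("bar",wz((81,243),48,c,o))
for p in [(42,236),(106,208),(148,286),(86,308)]: print("cam corner",p,wz(p,32,c,o))
print("rocker",wz((592,243),90,c,o))
for p in [(503,197),(628,170),(634,277),(541,300)]: print("lamp corner",p,wz(p,70,c,o))
print("cam pos",wray((320,240),c,o)[0])
E
```

```text
warm [588.3 -16.6  56. ] [585.1 -15.6  56. ]
warm corner (276, 153) [619.3  33.8  40. ]
warm corner (373, 161) [610.5 -73.1  40. ]
warm corner (269, 272) [480.3  47.4  40. ]
warm corner (357, 278) [472.3 -58.8  40. ]
bar [519.4 261.4  48. ]
cam corner (42, 236) [523.7 317.2  32. ]
cam corner (106, 208) [557.2 235.3  32. ]
cam corner (148, 286) [459.2 199.6  32. ]
cam corner (86, 308) [429.5 281.9  32. ]
rocker [ 530. -296.   90.]
lamp corner (503, 197) [ 574.9 -207.3   70. ]
lamp corner (628, 170) [ 602.5 -332.6   70. ]
lamp corner (634, 277) [ 484.5 -366.7   70. ]
lamp corner (541, 300) [ 456.6 -266.8   70. ]
cam pos [633.8337166  -16.20351329 453.47790865]
```

View pics/w4.png

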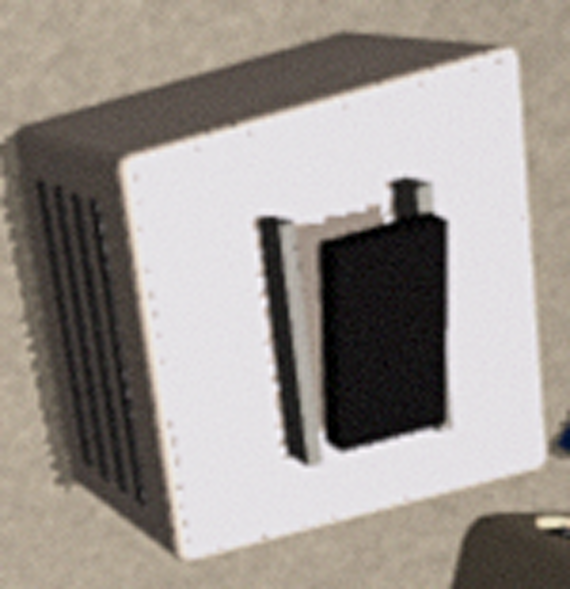

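In the w4 crop the rocker's upper end, on the world +x side, sits away from the bracket line, so that end is raised and the lamp yaw is about +0.28. The estimates are the warmer key at (587,-16.5), the lamp push point at (555,-290.5) and the camera bar near (516,267). Next I descend onto the warmer key.

```bash
python3 -m crank '[[0.014,0.001,0.045,0,0,0],[0.014,0.001,0.05,0,0,0],[0,0,0.05,0,0,0],[0,0,0.045,0,0,0],[0,0,0.03,0,0,0]]' && python3 -m crank '[[0,0,0.006,0,0,0],[0,0,0,0,0,0],[0,0,0,0,0,0]]'
python3 - <<'E'
from h import *
o=bot.get_obs();c=bot.capture("wrist")
cv2.imwrite("pics/w5.png",cv2.resize(c["color"][120:360,200:440],None,fx=2,fy=2))
print(o["time"],o["tool_pos"],o["tcp_rot"],o["contact_force"])
E
```

```text
time: 3.52
tool_pos: [585.6, -17.8, 74.7]
tcp_rot: [3.142, 0.003, -0.004]
contact_force: [0.0, -0.3, 0.3]
grip_width: 0.3
finger_force: 0.0
time: 3.9
tool_pos: [588.1, -16.5, 72.5]
tcp_rot: [3.141, -0.003, -0.002]
contact_force: [0.4, -0.6, -0.0]
grip_width: 0.3
finger_force: 0.0
3.9 [588.08638095 -16.46169819  72.47214901] [ 3.14098380e+00 -3.05179545e-03 -1.75588500e-03] [ 0.35170035 -0.57182528 -0.03736749]
```

View pics/w5.png

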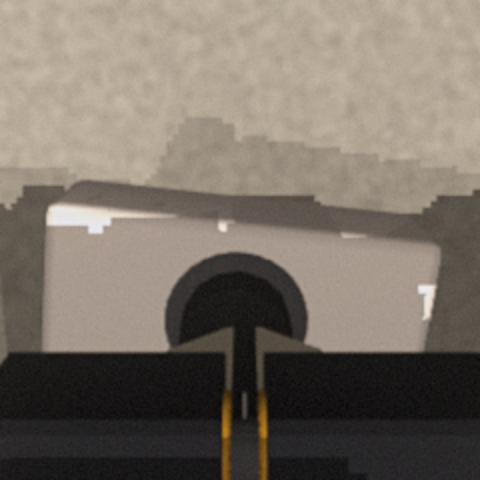

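The fingertips are centred over the key, which is at (237,318) in the crop. Now I press in small steps and watch the force.

```bash
python3 -m crank '[[0,0,0.005,0,0,0],[0,0,0.005,0,0,0],[0,0,0.004,0,0,0],[0,0,0,0,0,0]]'; python3 -m crank '[[0,0,0.002,0,0,0],[0,0,0.002,0,0,0],[0,0,0.002,0,0,0],[0,0,0,0,0,0]]'
```

```text
time: 4.45
tool_pos: [586.9, -15.8, 56.3]
tcp_rot: [-3.142, 0.001, -0.001]
contact_force: [0.3, 0.8, -0.6]
grip_width: 0.1
finger_force: 0.0
time: 4.95
tool_pos: [587.1, -15.8, 50.6]
tcp_rot: [3.142, -0.0, -0.001]
contact_force: [-0.4, 0.9, 1.4]
grip_width: 0.1
finger_force: 0.9
```

```bash
python3 -m crank '[[0,0,0.0015,0,0,0],[0,0,0.0015,0,0,0],[0,0,0,0,0,0]]'; python3 -m crank '[[0,0,0.001,0,0,0],[0,0,0.001,0,0,0],[0,0,0,0,0,0]]'
```

```text
time: 5.32
tool_pos: [587.2, -15.9, 47.6]
tcp_rot: [3.142, -0.0, -0.001]
contact_force: [0.5, 1.1, 1.8]
grip_width: 0.4
finger_force: 0.9
time: 5.7
tool_pos: [587.1, -15.8, 46.0]
tcp_rot: [3.141, -0.0, -0.001]
contact_force: [-1.6, 1.0, 5.4]
grip_width: 0.6
finger_force: 2.7
```

```bash
python3 -m crank '[[0,0,0.001,0,0,0],[0,0,0,0,0,0],[0,0,0,0,0,0]]'; python3 -m crank '[[0,0,-0.02,0,0,0],[0,0,-0.05,0,0,0],[0,0,-0.05,0,0,0],[0,0,-0.05,0,0,0],[0,0,0,0,0,0]]'
```

```text
time: 6.08
tool_pos: [587.2, -15.9, 45.3]
tcp_rot: [3.141, -0.0, -0.001]
contact_force: [-2.4, 0.3, 7.0]
grip_width: 0.3
finger_force: 3.6
time: 6.7
tool_pos: [589.2, -16.3, 219.0]
tcp_rot: [3.14, -0.009, -0.001]
contact_force: [0.4, -0.5, -2.0]
grip_width: 0.3
finger_force: 0.0
```

The force rose to 7 N at 45.3 mm, so the warmer key is against its stop. Next is the lamp.

```bash
python3 -m crank '[[-0.005,0.03,0,0,0,0],[-0.006,0.05,0,0,0,0],[-0.006,0.05,0,0,0,0],[-0.006,0.05,0,0,0,0],[-0.005,0.05,0,0,0,0]]' && python3 -m crank '[[-0.004,0.0445,0,0,0,0],[0,0,0,0,0,-0.14],[0,0,0,0,0,-0.14],[0,0,0,0,0,0],[0,0,0,0,0,0]]'
python3 - <<'E'
from h import *
o=bot.get_obs();c=bot.capture("wrist");I=c["color"]
cv2.imwrite("pics/w6.png",I)
print(o["time"],o["tool_pos"],o["tcp_rot"],o["contact_force"])
E
```

```text
time: 7.32
tool_pos: [558.0, -247.2, 213.1]
tcp_rot: [-3.141, 0.002, -0.001]
contact_force: [0.4, -0.2, -0.4]
grip_width: 0.7
finger_force: 0.0
time: 7.95
tool_pos: [554.6, -290.1, 213.9]
tcp_rot: [-3.141, 0.001, 0.276]
contact_force: [0.1, -1.4, 0.2]
grip_width: 0.4
finger_force: 0.0
7.95 [ 554.58829233 -290.10608102  213.92764766] [-3.14080302e+00  8.41499872e-04  2.76306367e-01] [ 0.09354275 -1.36814191  0.16279496]
```

View pics/w6.png

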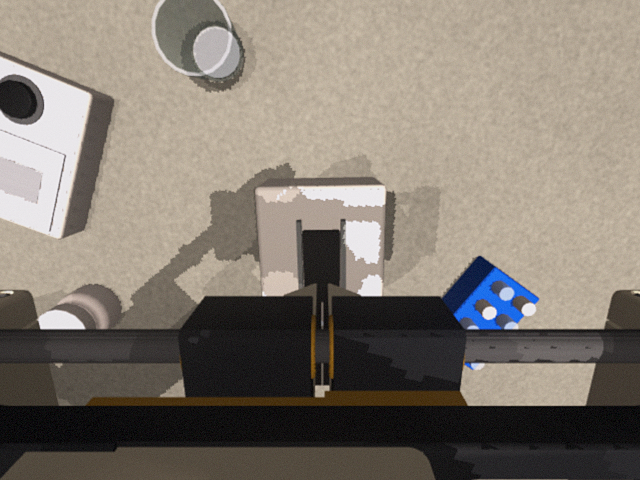

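The raised end's edge lies at row 230, columns 303–340, and should be about 5 mm ahead of the TCP.

```bash
python3 - <<'E'
from h import *
o=bot.get_obs();c=bot.capture("wrist")
R=Ro.from_euler("xyz",o["tcp_rot"]).as_matrix()
for p,z in [((321.5,230),95),((321.5,230),92),((257,186),70),((386,184),70)]: w=wz(p,z,c,o); print(w,(R.T@(w-o["tool_pos"])).round(1))
E
```

```text
[ 561.5 -289.2   95. ] [  6.9   1.1 119.2]
[ 560.8 -289.4   92. ] [  6.1   1.1 122.2]
[ 576.9 -229.9   70. ] [ 37.9 -51.7 144.2]
[ 607.3 -331.1   70. ] [ 39.5  53.9 144.1]
```

```bash
python3 -m crank '[[0,0.001,0.03,0,0,0],[0,0,0.04,0,0,0],[0,0,0.03,0,0,0],[0,0,0.01,0,0,0],[0,0,0,0,0,0]]'; python3 -m crank '[[0,0,0.003,0,0,0],[0,0,0.003,0,0,0],[0,0,0.003,0,0,0],[0,0,0,0,0,0]]'
```

```text
time: 8.68
tool_pos: [555.1, -291.3, 104.8]
tcp_rot: [-3.141, 0.0, 0.278]
contact_force: [0.7, -0.3, 0.8]
grip_width: 0.3
finger_force: 0.0
time: 9.18
tool_pos: [555.0, -291.2, 95.6]
tcp_rot: [-3.141, 0.0, 0.279]
contact_force: [-0.1, 0.6, 1.3]
grip_width: 0.8
finger_force: 0.0
```

```bash
python3 -m crank '[[0,0,0.002,0,0,0],[0,0,0.002,0,0,0],[0,0,0.002,0,0,0],[0,0,0,0,0,0]]'; python3 -m crank '[[0,0,0.001,0,0,0],[0,0,0.001,0,0,0],[0,0,0,0,0,0]]'
```

```text
time: 9.68
tool_pos: [555.5, -291.3, 90.0]
tcp_rot: [3.141, -0.001, 0.279]
contact_force: [2.8, 1.0, 1.7]
grip_width: 0.4
finger_force: 1.0
time: 10.05
tool_pos: [555.3, -291.3, 87.8]
tcp_rot: [3.141, -0.001, 0.279]
contact_force: [3.1, 1.1, 2.6]
grip_width: 0.5
finger_force: 1.6
```

```bash
python3 -m crank '[[0,0,0.001,0,0,0],[0,0,0.001,0,0,0],[0,0,0,0,0,0]]'; python3 -m crank '[[0,0,0.001,0,0,0],[0,0,0.0005,0,0,0],[0,0,0,0,0,0]]'
```

```text
time: 10.42
tool_pos: [555.5, -291.4, 86.3]
tcp_rot: [3.141, -0.001, 0.279]
contact_force: [2.4, 1.3, 5.7]
grip_width: 0.4
finger_force: 3.3
time: 10.8
tool_pos: [555.6, -291.4, 85.4]
tcp_rot: [3.14, -0.001, 0.279]
contact_force: [1.7, 2.5, 9.6]
grip_width: 0.7
finger_force: 4.9
```

9.6 N means the rocker is on its stop. I'll retract and go to the camera box.

```bash
python3 -m crank '[[0,0,-0.02,0,0,0],[0,0,-0.05,0,0,0],[0,0,-0.05,0,0,0],[0.003,-0.02,-0.02,0,0,0],[0.008,-0.04,0,0,0,0]]' && python3 -m crank '[[0.0105,-0.05,0,0,0,0],[0.0105,-0.05,0,0,0,0],[0.0105,-0.05,0,0,0,0],[0.0105,-0.05,0,0,0,0],[0.0105,-0.05,0,0,0,0]]' && python3 -m crank '[[0.0105,-0.05,0,0,0,0],[0.0105,-0.05,0,0,0,0],[0.0105,-0.05,0,0,0,0],[0.0105,-0.05,0,0,0,0],[0.0105,-0.035,0,0,0,-0.075]]' && python3 -m crank '[[0,0,0,0,0,0],[0,0,0,0,0,0]]'
python3 - <<'E'
from h import *
o=bot.get_obs();c=bot.capture("wrist");I=c["color"]
cv2.imwrite("pics/w7.png",I)
print(o["time"],o["tool_pos"],o["tcp_rot"],o["contact_force"])
E
```

```text
time: 11.42
tool_pos: [548.5, -230.5, 224.5]
tcp_rot: [3.141, 0.0, 0.277]
contact_force: [0.5, 0.4, -0.1]
grip_width: 0.3
finger_force: 0.0
time: 12.05
tool_pos: [528.6, 26.4, 222.6]
tcp_rot: [-3.14, 0.004, 0.279]
contact_force: [0.3, 0.6, 0.1]
grip_width: 0.5
finger_force: 0.0
time: 12.68
tool_pos: [514.1, 266.6, 222.4]
tcp_rot: [3.141, 0.005, 0.357]
contact_force: [0.5, -0.4, -0.3]
grip_width: 0.3
finger_force: 0.0
time: 12.92
tool_pos: [515.4, 264.0, 223.0]
tcp_rot: [3.141, 0.003, 0.354]
contact_force: [0.2, 0.1, -0.3]
grip_width: 0.5
finger_force: 0.0
12.925 [515.43437897 264.03573683 222.96652957] [3.14091528 0.00315283 0.3535768 ] [ 0.23424474  0.11031905 -0.32344039]
```

View pics/w7.png

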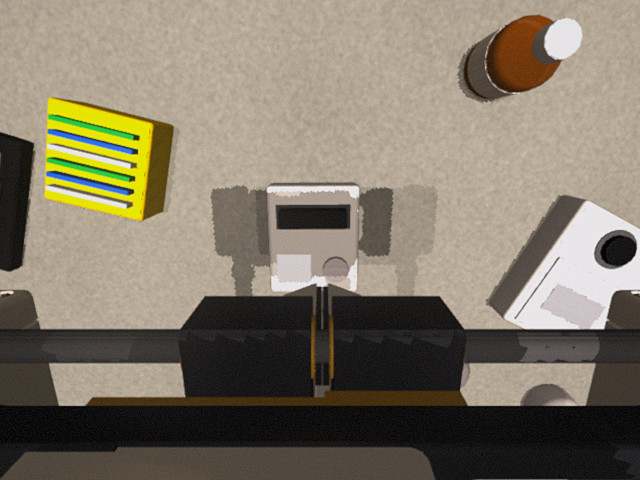

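The bar key spans columns 276–350 and rows 205–228, and the unit is square to the tool.

```bash
python3 - <<'E'
from h import *
o=bot.get_obs();c=bot.capture("wrist")
R=Ro.from_euler("xyz",o["tcp_rot"]).as_matrix()
for p,z in [((313,217),48),((276,205),48),((350,228),48),((267,187),32),((358,187),32),((272,290),32)]: w=wz(p,z,c,o); print(w,(R.T@(w-o["tool_pos"])).round(1))
E
```

```text
[518.2 271.7  48. ] [  5.4  -6.9 175.3]
[517.  307.4  48. ] [ 16.6 -40.8 175.3]
[520.2 235.7  48. ] [ -5.1  27.6 175.3]
[527.1 321.7  32. ] [ 31.1 -50.7 191.2]
[556.9 240.6  32. ] [ 31.   35.7 191.3]
[428.3 284.6  32. ] [-74.4 -50.  191.5]
```

```bash
python3 -m crank '[[0.004,-0.007,0.03,0,0,0],[0,0,0.05,0,0,0],[0,0,0.05,0,0,0],[0,0,0.03,0,0,0],[0,0,0,0,0,0]]'; python3 -m crank '[[0,0,0.004,0,0,0],[0,0,0.004,0,0,0],[0,0,0.003,0,0,0],[0,0,0.003,0,0,0],[0,0,0,0,0,0]]'
```

```text
time: 13.65
tool_pos: [516.5, 270.8, 62.0]
tcp_rot: [3.141, 0.006, 0.352]
contact_force: [0.3, 0.5, 1.2]
grip_width: 0.5
finger_force: 0.0
time: 14.28
tool_pos: [517.8, 272.5, 50.0]
tcp_rot: [3.142, 0.0, 0.354]
contact_force: [-0.4, 0.5, -1.2]
grip_width: 0.5
finger_force: 0.0
```

```bash
python3 -m crank '[[0,0,0.002,0,0,0],[0,0,0.002,0,0,0],[0,0,0.002,0,0,0],[0,0,0.002,0,0,0],[0,0,0,0,0,0]]'; python3 -m crank '[[0,0,0.0015,0,0,0],[0,0,0.0015,0,0,0],[0,0,0,0,0,0]]'
```

```text
time: 14.9
tool_pos: [518.0, 272.6, 42.1]
tcp_rot: [3.142, -0.0, 0.354]
contact_force: [0.3, 1.5, 1.8]
grip_width: 0.6
finger_force: 0.9
time: 15.28
tool_pos: [518.0, 272.6, 39.2]
tcp_rot: [3.142, -0.0, 0.354]
contact_force: [-0.9, 0.5, 2.5]
grip_width: 0.5
finger_force: 1.3
```

```bash
python3 -m crank '[[0,0,0.001,0,0,0],[0,0,0.0005,0,0,0],[0,0,0,0,0,0]]'
```

```text
time: 15.65
tool_pos: [518.0, 272.6, 38.0]
tcp_rot: [3.141, -0.0, 0.354]
contact_force: [-1.0, 0.3, 6.2]
grip_width: 0.4
finger_force: 2.7
```

Past the friction and now on the stop. I'll add one more millimetre, hold, then retract and check all three.

```bash
python3 -m crank '[[0,0,0.001,0,0,0],[0,0,0,0,0,0],[0,0,0,0,0,0]]'; python3 -m crank '[[0,0,-0.02,0,0,0],[0,0,-0.05,0,0,0],[0,0,-0.05,0,0,0],[0,0,-0.05,0,0,0],[0,0,-0.05,0,0,0]]' && python3 -m crank '[[0,0.03,0,0,0,0.09],[-0.02,0.05,0,0,0,0.09],[-0.01,0.05,0,0,0,0.09],[0,0.05,0,0,0,0.08],[0,0.04,0,0,0,0]]' && python3 -m crank '[[0.03,0.04,0,0,0,0],[0.03,0.02,0,0,0,0],[0,0,0,0,0,0],[0,0,0,0,0,0]]'
python3 - <<'E'
from h import *
o=bot.get_obs();c=bot.capture("wrist");I=c["color"]
cv2.imwrite("pics/w8.png",I)
print(o["time"],o["tool_pos"],o["tcp_rot"],o["contact_force"])
E
```

```text
time: 16.02
tool_pos: [518.1, 272.6, 37.3]
tcp_rot: [3.141, -0.001, 0.354]
contact_force: [-1.3, 0.2, 6.6]
grip_width: 0.4
finger_force: 3.6
time: 16.65
tool_pos: [517.5, 272.3, 257.8]
tcp_rot: [3.141, 0.001, 0.354]
contact_force: [0.4, 0.6, -0.7]
grip_width: 0.3
finger_force: 0.0
time: 17.27
tool_pos: [524.8, 48.2, 256.2]
tcp_rot: [3.141, 0.001, 0.002]
contact_force: [-0.1, -0.2, 0.3]
grip_width: 0.5
finger_force: 0.0
time: 17.77
tool_pos: [584.7, -9.2, 256.0]
tcp_rot: [-3.141, 0.002, 0.004]
contact_force: [-0.1, -0.0, -0.4]
grip_width: 0.6
finger_force: 0.0
17.775 [584.6624237   -9.24597718 255.9836312 ] [-3.14117882e+00  1.89312792e-03  3.83666418e-03] [-0.13302686 -0.04365169 -0.4194507 ]
```

View pics/w8.png

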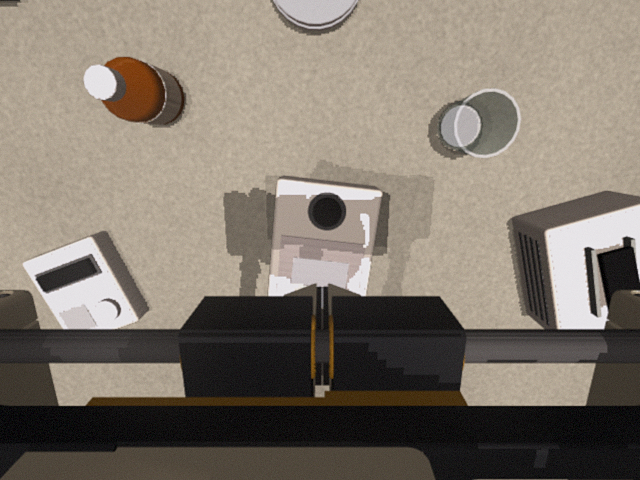

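The rocker's far end at (605,250) is now down against its bracket. The keys look in, the units and bystanders are undisturbed, and the arm is clear, so I'm handing in.

```bash
python3 -c "
from plant import bot
print(bot.close_job())"
```

```text
the job is handed in; nothing more can be done
None
```

I pressed the warmer key, the lamp rocker and the camera bar key onto their stops in that order, with force readings up to about 10 N and nothing else visibly disturbed, and handed the job in at about 18 s; no verdict was returned.

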